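Fetch the clock plate for inspection

TASK

In the two-channel wooden tray, find the steel plate with the single large centre hole and push it along its channel until it sticks out over the tray's open end, far enough to be gripped by its two long sides. Then grip the overhanging end, lift the plate out and lower it flat onto the tall two-jaw wooden rest, centred and in line with it, before letting go. Leave the other plate lying where it is.

Things in the scene. Friction and masses are not known exactly. Their poses are not given: they have to be found in the camera images.
- movement_plate: The plate wanted: flat bright steel, 60 x 100 x 6 mm, about 270 g, one 28 mm hole in its centre. Starts flat in either channel of the tray, length along it, 38 mm or more clear of the closed end's lip, so a closed gripper fits behind it; beside it there is no room for fingers. Origin: centre of its underside; own x across the width, y along the length, z up.
- drill_plate: The bystander plate: same steel and same size (60 x 100 x 6 mm), but with four 11 mm holes near its corners and none in the centre. Lies in the tray's other channel and stays there. Origin at the centre of its underside; y along its length.
- tray: Fixed wooden tray, 172 (own x) x 240 mm (own y), floor 50 mm above the table. Two 74 mm wide channels along own y, centre lines at x = -41 and +41 mm, between 8 mm wide lips 10 mm above the floor. A like lip closes the end y = -120 mm; the end y = +120 mm (world +y within 12 degrees) is open, a sharp edge with free space beyond. Origin: centre of the underside, on the table.
- rest: The tall rest, fixed on the table at the robot's left: two wooden blocks on steel rods, 36 (own x) x 70 mm (own y), flat top 45 mm above the table. The plate lies on it centre over centre, length along own y (either way round), standing out 12 mm at each side. Not the like, smaller rest 20 mm high. Origin: centre of the underside; own y within 18 degrees of world y.

How it is judged:
By the outcome, as a careful person would: the job done as asked, in the order asked, and still so for the second after the job is handed in, with the robot touching nothing.
It also fails if it takes over 48 s, if anything falls off the work surface, if the arm or the gripper's body presses on something with over 40 N, if the wrist force passes 120 N, or if a joint passes its speed limit or range.

ROBOT

A 6-joint arm with a two-finger parallel gripper is mounted at the origin on the work surface. World frame = base frame: x ahead of the robot, y to its left, z up, the work surface at z = 0. Lengths are in m, angles in rad, forces in N, time in s.
With the tool pointing down it reaches from about 0.225 to 0.875 m from the base axis. Payload 3.4 kg.
Tool frame: the origin (TCP) lies midway between the tips of the shut fingers; the grasp point (between the pads) lies 19 mm behind it (manip.tcp_to_grasp is the distance from the TCP to the grasp point, in m); x points along the fingers, y is the direction in which the jaws open and shut, and the axes are right-handed (so a half turn about x gives the same grasp; the last joint's range is limited). The gripper opens to 85 mm and grips with 20 to 120 N. Pads are 22 mm wide; open, the fingers measure 114 mm over their backs; the gripper's body (76 mm by 85 mm) begins 54 mm behind the grasp point. The pads swing forward as they close: fully open they stand 13 mm farther back than shut.
Start: joints at [-1.401, 0.276, 1.505, -0, 1.361, -0.121], TCP at [0.165, -0.551, 0.231] pointing down, gripper open.
Joint ranges: [-2.89, 2.89], [-0.75, 2.08], [0.22, 2.7], [-1.18, 4.32], [0.11, 2.71], [-2.7, 2.7]. Speed limits (rad/s): [2.57, 2.57, 3.14, 3.14, 3.14, 3.14].

INTERFACE

Orientations are given as a unit quaternion [w, x, y, z].
In Python, from rig import readout, eyes, job, manip gives the robot as it stands. The module is installed in compiled form; this text tells all that it offers.
- The arm moves only by the tool carry_out, never from a script. Its argument "deltas" is one flat list of numbers, 7 for each row, row after row: the shift along the tool's x, y, z scaled (see below), then the turn, a rotation vector about the tool's x, y, z scaled (see below), then the opening, from -1 (shut) to 1 (fully open). In form: [dx, dy, dz, ax, ay, az, grip, dx, dy, dz, ax, ay, az, grip, ...]. A call has 1 to 10 rows; each row shifts and turns the commanded pose from where the row before left it, along the tool's axes as they then stand; what a row does not reach is not made up. The controller multiplies each number of a shift by 60 mm and each number of a turn by 4 degrees. A row lasts 1/8 s, in which the tool goes at most 62.5 mm and 10.7 degrees, less where a joint would pass 70% of its speed; a pose out of reach is approached as far as the arm can. A call with a number of a shift or a turn outside -1 to 1 is refused whole. A call with a gripper value outside its range is refused whole. The fingers move at their own pace and stop on an object; "newtons" is the grip in N (left out, the last holds). Time passes only in rows, so rows that do not move let the fingers close. It gives the time, the measured TCP pose, the force and the opening at its end, in the units of the state.
- readout.get_state(): the state, without advancing time (a new reading comes with each control period).
- eyes.get_image(name): name is "scene" or "top" or "wrist"; returns a dict with "color" (420x560x3 uint8, red, green, blue), "z_map" (420x560 float32, m along the optical axis (not along the pixel's ray), 0 where there is no reading), "mtx" (3x3 intrinsics, pixels), "distortion" ([k1, k2, p1, p2, k3] as OpenCV has them; the pictures are not rectified), "origin" and "orientation" of the camera in the world. Camera axes: x right, y down, z forward; pixel columns grow to the right and rows downward; lengths in m; the calibration is good to about 2 mm. A picture is of the moment at which its call begins.
- job.sign_off(): hands the job in, once; it reports no verdict.
The state is a dict: "clock": time; "qpos": joint angles; "qd": joint speeds; "effort": joint torques, N m; "position": TCP position; "ee_rot": TCP orientation; "contact_force": force on the tool from outside, world axes, zero at the start; "moment": the same for the moment, N m; "width": finger opening in m.
Only numpy, scipy, OpenCV 4.12 (cv2) and the standard library are available. Lean on these libraries where they do the work, as an engineer would, in place of code of your own. Each camera call takes 0.05 s, during which the arm holds its last target.

## Working session

There is one attempt and no reset: what is moved stays moved. The work goes in short steps, Python scripts to look and compute and a tool call to move; the robot and the scene stay as the last step left them, time stands still between calls to the robot, and variables do not carry over. Pictures are saved under pics/ and viewed, and the job is handed in when it is done.

Besides the shell and the picture viewer there is one more tool, called after "Call:" as a command line: name --argument value ..., lists and objects as JSON in quotes. carry_out: Moves the arm, as the interface text tells. Its arguments: {"type":"object","properties":{"deltas":{"type":"array"},"newtons":{"type":"number"}},"required":["deltas"]}

```bash
mkdir -p pics; ls; python3 - <<'E'
from rig import readout, eyes, job, manip
import cv2,numpy as np
s=readout.get_state();print(s)
print([a for a in dir(manip) if a[0]!='_'], manip.tcp_to_grasp)
for n in ("scene","top","wrist"):
    im=eyes.get_image(n)
    cv2.imwrite(f"pics/{n}0.png",cv2.cvtColor(im["color"],cv2.COLOR_RGB2BGR))
    np.savez(f"{n}0.npz",**im)
    print(n,im["mtx"],im["distortion"],im["origin"],im["orientation"])
E
```

```text
pics
{'clock': 0.0, 'qpos': array([-1.40097516e+00,  2.76568258e-01,  1.50613763e+00,  8.61488753e-06,
        1.36072923e+00, -1.21010453e-01]), 'qd': array([-0.00151835, -0.00064719, -0.00043197, -0.00240518, -0.00101983,
        0.00045174]), 'effort': array([ 5.51745106e-04, -4.16774547e+01, -2.45805037e+01, -4.03814774e-04,
        1.09309377e-02, -5.99942410e-06]), 'position': array([ 0.16478017, -0.55031587,  0.23045319]), 'ee_rot': array([-0.10181054, -0.69963067, -0.10311312,  0.69965651]), 'contact_force': array([-0.24409065,  0.15292449,  0.35161929]), 'moment': array([ 0.00255471, -0.00208935,  0.01028625]), 'width': 0.0850995330274158}
['MotionError', 'tcp_to_grasp'] 0.0187
scene [[493.17407646   0.         273.36982347]
 [  0.         493.17407646 209.41790864]
 [  0.           0.           1.        ]] [0.05852902 0.         0.         0.         0.        ] [ 1.10361832 -0.03077811  0.87048399] [-0.21959425  0.70393307  0.64263799 -0.20802166]
top [[480.25449994   0.         280.12664809]
 [  0.         480.25449994 212.4026556 ]
 [  0.           0.           1.        ]] [-0.08697996  0.          0.          0.          0.        ] [0.43556054 0.02709935 0.77487645] [-0.04897728  0.70655847 -0.70296322  0.06495437]
wrist [[294.41249762   0.         276.60891424]
 [  0.         294.41249762 212.95653074]
 [  0.           0.           1.        ]] [-0.04493896  0.          0.          0.          0.        ] [ 0.24398359 -0.52729187  0.37169798] [ 0.13020034  0.79143207 -0.58906686 -0.0984042 ]
```

View pics/top0.png

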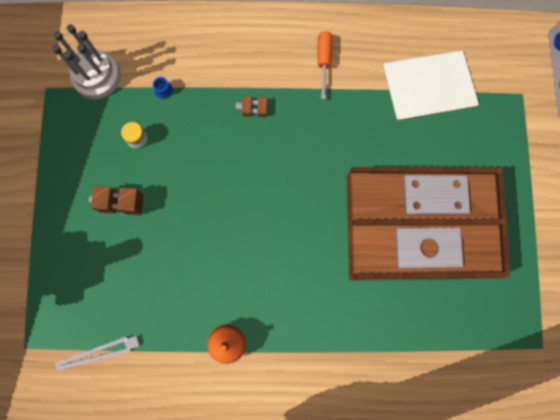

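View pics/scene0.png

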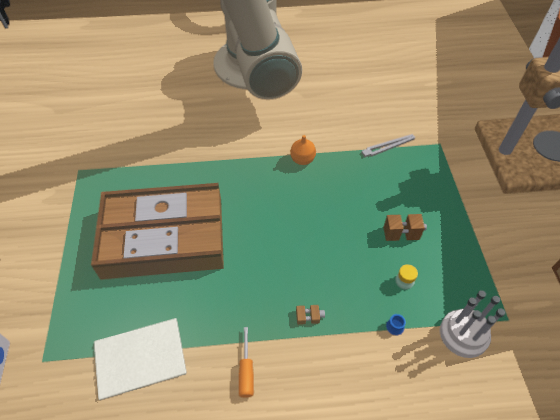

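View pics/wrist0.png

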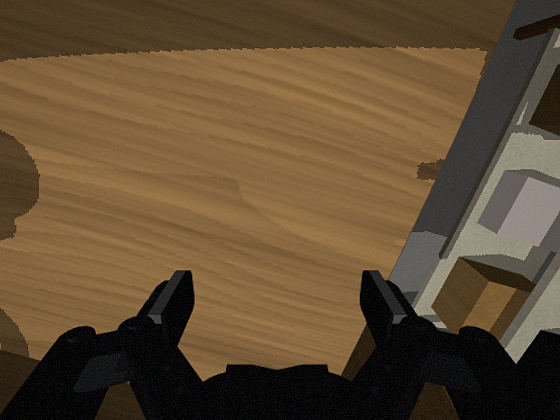

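The top view shows the centre-hole plate at about (430,248), in the lower (nearer) channel. The drill plate is at (437,195), the tall rest at (116,200) and the small rest at (255,106). The tray's open end is at the left (x≈350). Next I'll measure these.

```bash
cat > h.py <<'E'
import numpy as np,cv2
from scipy.spatial.transform import Rotation as R
def rot(q): return R.from_quat([q[1],q[2],q[3],q[0]])
def cast(im,px,z):
    px=np.asarray(px,float).reshape(-1,1,2)
    u=cv2.undistortPoints(px,im["mtx"],im["distortion"]).reshape(-1,2)
    d=rot(im["orientation"]).apply(np.c_[u,np.ones(len(u))])
    o=np.asarray(im["origin"]); t=(z-o[2])/d[:,2]
    return o+d*t[:,None]
def project(im,P):
    r=rot(im["orientation"]).inv(); P=np.atleast_2d(P)
    rv=r.as_rotvec(); t=-r.apply(np.asarray(im["origin"]))
    return cv2.projectPoints(P.astype(float),rv,t,im["mtx"],im["distortion"])[0].reshape(-1,2)
def cloud(im):
    z=im["z_map"]; h,w=z.shape
    uv=np.stack(np.meshgrid(np.arange(w),np.arange(h)),-1).reshape(-1,1,2).astype(float)
    u=cv2.undistortPoints(uv,im["mtx"],im["distortion"]).reshape(-1,2)
    p=np.c_[u,np.ones(len(u))]*z.reshape(-1,1)
    return (rot(im["orientation"]).apply(p)+im["origin"]).reshape(h,w,3)
E
cat > m1.py <<'E'
from h import *
for n in ("top","scene"):
    im=dict(np.load(f"{n}0.npz")); c=im["color"]; hsv=cv2.cvtColor(c,cv2.COLOR_RGB2HSV)
    P=cloud(im)
    big=cv2.resize(c,None,fx=4,fy=4,interpolation=cv2.INTER_CUBIC)
    print(n)
    def comps(mask,amin,z,lab):
        N,L,st,ce=cv2.connectedComponentsWithStats(mask.astype(np.uint8))
        for i in range(1,N):
            if st[i,4]<amin: continue
            cs,_=cv2.findContours((L==i).astype(np.uint8),cv2.RETR_EXTERNAL,cv2.CHAIN_APPROX_NONE)
            w=cast(im,cs[0].reshape(-1,2),z)[:,:2]
            (cx,cy),(a,b),ang=cv2.minAreaRect((w*1000).astype(np.float32))
            print(lab,ce[i].round(1),st[i,4],"xy",round(cx,1),round(cy,1),"size",round(a,1),round(b,1),"ang",round(ang,1),"z med",np.median(P[L==i][:,2]).round(4))
    comps((hsv[...,1]<60)&(hsv[...,2]>120),500,0.056,"grey")
    brown=(hsv[...,0]<15)&(hsv[...,1]>110)&(hsv[...,2]<190)
    comps(brown&(np.abs(P[...,2]-0.06)<0.006),200,0.06,"lips")
    comps((np.abs(P[...,2]-0.045)<0.006),150,0.045,"z45")
    comps((np.abs(P[...,2]-0.020)<0.006),100,0.020,"z20")
E
python3 m1.py
```

```text
top
grey [472.6   3.1] 1393 xy 911.8 -239.2 size 22.1 479.3 ang 2.7 z med -0.4668
grey [555.4  62.2] 501 xy 804.9 -451.1 size 18.7 171.2 ang 82.6 z med 0.0152
grey [94.7 74.6] 1190 xy 779.2 313.4 size 78.1 76.7 ang 71.0 z med 0.0384
grey [430.   85.1] 4836 xy 765.0 -232.7 size 100.1 143.3 ang 11.4 z med 0.0076
grey [436.3 194.2] 2320 xy 583.5 -232.2 size 60.4 101.8 ang 0.4 z med 0.0558
grey [428.9 247.3] 2319 xy 500.2 -216.6 size 59.6 101.9 ang 0.3 z med 0.0557
grey [ 99.8 352.2] 806 xy 343.7 280.1 size 22.5 126.4 ang 15.4 z med 0.0075
lips [443.3 221.9] 2991 xy 539.4 -218.6 size 170.5 240.6 ang 0.3 z med 0.0596
z45 [90.3 68.8] 596 xy 794.7 324.6 size 62.0 66.3 ang 72.1 z med 0.0404
z45 [131.2 131.6] 217 xy 683.5 248.3 size 29.9 31.1 ang 32.8 z med 0.0401
z45 [418.9 224.7] 7373 xy 538.7 -216.5 size 171.5 237.9 ang 0.1 z med 0.0495
z45 [100.7 197.4] 450 xy 576.2 289.4 size 31.0 37.0 ang 86.8 z med 0.0445
z45 [126.9 199.1] 438 xy 573.7 248.2 size 29.7 36.6 ang 86.2 z med 0.0445
z45 [428.4 247.8] 221 xy 501.0 -218.7 size 26.8 27.3 ang 37.0 z med 0.0495
z45 [226.4 343.7] 580 xy 355.6 91.
[... 1579 characters left out ...]
e 68.9 46.3 ang 0.6 z med 0.0501
z45 [156.9 263. ] 403 xy 626.1 -219.5 size 11.1 242.5 ang 0.7 z med 0.0448
z45 [408.2 271.9] 219 xy 687.5 249.1 size 33.9 31.4 ang 84.9 z med 0.0413
z45 [468.2 329.4] 736 xy 802.9 327.4 size 66.3 65.8 ang 80.0 z med 0.0414
z20 [229.6  66.8] 251 xy 30.7 -66.3 size 147.3 43.8 ang 20.9 z med 0.0169
z20 [510.2 171.1] 433 xy 427.6 524.7 size 229.6 106.0 ang 29.8 z med 0.0201
z20 [159.9 269.2] 377 xy 625.8 -218.8 size 10.1 239.9 ang 0.0 z med 0.0202
z20 [309. 313.] 341 xy 742.6 59.4 size 51.5 31.1 ang 84.8 z med 0.0206
z20 [460.1 339.8] 522 xy 806.5 321.5 size 83.2 68.4 ang 41.5 z med 0.0205
z20 [246.  369.8] 472 xy 817.8 -62.4 size 23.9 118.5 ang 87.4 z med 0.0223
```

```bash
cat > st.py <<'E'
from h import *
from rig import readout
s=readout.get_state(); r=rot(s["ee_rot"]); M=r.as_matrix()
print("t",round(s["clock"],2),"pos",s["position"].round(4),"w",round(s["width"],4),"F",np.round(s["contact_force"],1))
print("tool x,y,z cols:\n",M.round(4)); print("yaw of tool y",np.degrees(np.arctan2(M[1,1],M[0,1])).round(2),"q",s["qpos"].round(3))
E
python3 st.py
python3 - <<'E'
from h import *
# lips-edge and rest fine measure: upper crops
for n,z in (("top",0),("scene",0)):
    im=dict(np.load(f"{n}0.npz")); c=im["color"]
    p=project(im,[[0.576,0.269,0.045]])[0].astype(int); print(n,p)
    cr=c[p[1]-30:p[1]+30,p[0]-40:p[0]+40]
    cv2.imwrite(f"pics/rest_{n}.png",cv2.resize(cr,None,fx=8,fy=8,interpolation=cv2.INTER_NEAREST)[...,::-1])
E
```

```text
t 0.15 pos [ 0.1648 -0.5505  0.2306] w 0.0857 F [0.6 0.  0.6]
tool x,y,z cols:
 [[-2.000e-04  2.867e-01 -9.580e-01]
 [ 1.400e-03 -9.580e-01 -2.867e-01]
 [-1.000e+00 -1.400e-03 -2.000e-04]]
yaw of tool y -73.34 q [-1.401  0.276  1.506  0.     1.361 -0.121]
top [113 197]
scene [403 221]
```

View pics/rest_top.png

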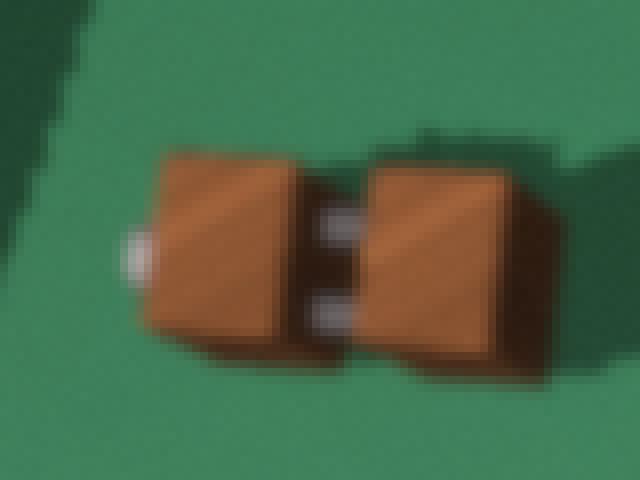

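View pics/rest_scene.png

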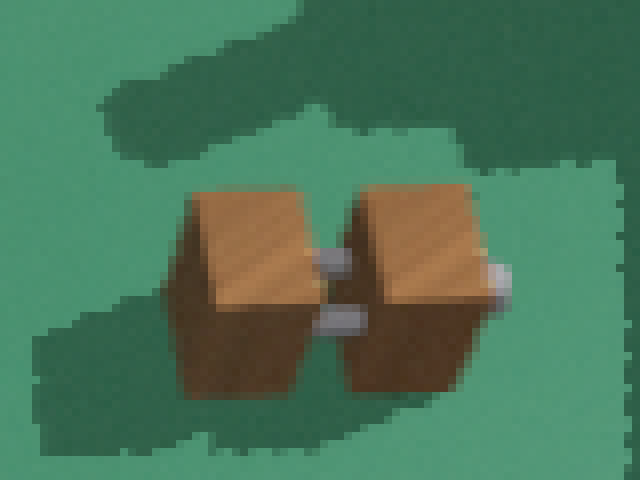

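The rest crops show two bright block tops with dark sides: about px (91–110,186–209) and (118–137,188–211) in the top view, and clearly visible in the scene view too. I'll measure only the bright tops in both views.

```bash
python3 - <<'E'
from h import *
for n in ("top","scene"):
    im=dict(np.load(f"{n}0.npz")); c=im["color"].astype(int)
    p=project(im,[[0.576,0.269,0.045]])[0].astype(int)
    up=cv2.resize(im["color"][p[1]-30:p[1]+30,p[0]-40:p[0]+40],None,fx=4,fy=4,interpolation=cv2.INTER_LINEAR).astype(int)
    m=((up[...,0]>up[...,1]+12)&(up[...,0]>100)).astype(np.uint8)
    N,L,st,ce=cv2.connectedComponentsWithStats(m)
    allw=[]
    for i in range(1,N):
        if st[i,4]<1500: continue
        cs,_=cv2.findContours((L==i).astype(np.uint8),0,cv2.CHAIN_APPROX_NONE)
        px=(cs[0].reshape(-1,2)+0.5)/4-0.5+[p[0]-40,p[1]-30]
        w=cast(im,px,0.045)[:,:2]*1000; allw.append(w)
        print(n,st[i,4],cv2.minAreaRect(w.astype(np.float32)))
    print("both",cv2.minAreaRect(np.vstack(allw).astype(np.float32)))
E
```

```text
top 5917 ((576.341064453125, 292.0185852050781), (28.11734390258789, 35.45991897583008), 85.78813171386719)
top 6206 ((573.8263549804688, 250.5065155029297), (29.066875457763672, 35.92612075805664), 86.33094024658203)
both ((575.1421508789062, 271.02520751953125), (70.18856048583984, 35.92612075805664), 86.33094024658203)
scene 3195 ((578.1085205078125, 292.7738037109375), (28.712881088256836, 35.010990142822266), 87.04072570800781)
scene 3176 ((575.856689453125, 251.18338012695312), (28.74862289428711, 35.373992919921875), 86.75546264648438)
both ((577.0359497070312, 271.98602294921875), (70.42071533203125, 35.373992919921875), 86.75546264648438)
```

Call:
carry_out --deltas '[0,0,0,-1,0,0,-1,0,0,0,-1,0,0,-1,0,0,0,-1,0,0,-1,0,0,0,-1,0,0,-1,0,0,0,-1,0,0,-1,0,0,0,-1,0,0,-1,0,0,0,-1,0,0,-1,0,0,0,-1,0,0,-1,0,0,0,-1,0,0,-1,0,0,0,-1,0,0,-1]' --newtons 60

```text
clock: 1.4
position: [0.1648, -0.5506, 0.2309]
ee_rot: [0.336, 0.622, 0.337, -0.622]
contact_force: [0.3, -0.1, 0.3]
width: 0.0003
```

Call:
carry_out --deltas '[0,0,0,-1,0,0,-1,0,0,0,-1,0,0,-1,0,0,0,-1,0,0,-1,0,0,0,-1,0,0,-1,0,0,0,-1,0,0,-1,0,0,0,-1,0,0,-1,0,0,0,-1,0,0,-1,0,0,0,-1,0,0,-1,0,0,0,-0.43,0,0,-1,0,0,0,0,0,0,-1]'

```text
clock: 2.65
position: [0.1648, -0.5508, 0.2311]
ee_rot: [0.501, 0.499, 0.502, -0.498]
contact_force: [-0.5, 0.1, 1.2]
width: 0.0002
```

```bash
python3 st.py
```

```text
t 2.65 pos [ 0.1648 -0.5508  0.2311] w 0.0002 F [-0.5  0.1  1.2]
tool x,y,z cols:
 [[-1.0e-04  1.0e+00  6.1e-03]
 [ 3.0e-04  6.1e-03 -1.0e+00]
 [-1.0e+00 -1.0e-04 -3.0e-04]]
yaw of tool y 0.35 q [-1.401  0.276  1.505 -0.     1.361 -1.407]
```

Call:
carry_out --deltas '[0.1,0.56,-0.418,0,0,0,-1,0.1,0.56,-0.418,0,0,0,-1,0.1,0.56,-0.418,0,0,0,-1,0.1,0.56,-0.418,0,0,0,-1,0.1,0.56,-0.418,0,0,0,-1,0.1,0.56,-0.418,0,0,0,-1,0.1,0.56,-0.418,0,0,0,-1,0.1,0.56,-0.418,0,0,0,-1,0.1,0.56,-0.418,0,0,0,-1,0.1,0.56,-0.418,0,0,0,-1]'

```text
clock: 3.9
position: [0.5003, -0.297, 0.1712]
ee_rot: [0.502, 0.498, 0.501, -0.499]
contact_force: [-0.2, -1.2, -0.1]
width: -0.0001
```

Call:
carry_out --deltas '[0.3,0,0,0,0,0,-1,0.35,0,0,0,0,0,-1,0.3,0,0,0,0,0,-1,0,0,0,0,0,0,-1,0,0,0,0,0,0,-1]'

```text
clock: 4.53
position: [0.4996, -0.2982, 0.1149]
ee_rot: [0.502, 0.498, 0.501, -0.498]
contact_force: [0.1, -0.5, 0.8]
width: -0.0003
```

```bash
python3 st.py; python3 - <<'E'
from rig import eyes
import cv2,numpy as np
for n in ("wrist","top"):
    im=eyes.get_image(n); np.savez(f"{n}1.npz",**im)
    cv2.imwrite(f"pics/{n}1.png",im["color"][...,::-1])
E
```

```text
t 4.53 pos [ 0.4996 -0.2982  0.1149] w -0.0003 F [ 0.1 -0.5  0.8]
tool x,y,z cols:
 [[ 9.0e-04  1.0e+00  6.3e-03]
 [-7.0e-04  6.3e-03 -1.0e+00]
 [-1.0e+00  9.0e-04  7.0e-04]]
yaw of tool y 0.36 q [-0.658  0.372  1.667 -0.     1.101 -0.664]
```

View pics/wrist1.png

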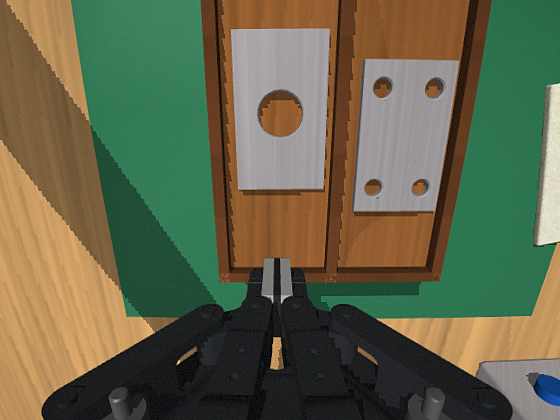

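View pics/top1.png

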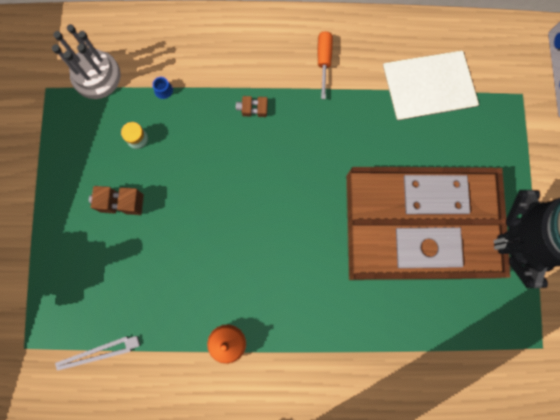

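The wrist view shows the closed fingertips at about (277,265), the plate's rear edge at row ~190 with its hole at (280,113), and the closed lip at row ~272. I'll check the gap using the wrist camera.

```bash
python3 - <<'E'
from h import *
im=dict(np.load("wrist1.npz")); print(im["origin"])
hsv=cv2.cvtColor(im["color"],cv2.COLOR_RGB2HSV)
m=((hsv[...,1]<60)&(hsv[...,2]>110)).astype(np.uint8); m[230:]=0
N,L,st,ce=cv2.connectedComponentsWithStats(m)
for i in range(1,N):
    if st[i,4]<5000: continue
    cs,_=cv2.findContours((L==i).astype(np.uint8),0,cv2.CHAIN_APPROX_NONE)
    w=cast(im,cs[0].reshape(-1,2),0.056)[:,:2]*1000
    print(ce[i],cv2.minAreaRect(w.astype(np.float32)))
print("lip in",cast(im,[[240,268],[315,268]],0.05), "lip top in/out",cast(im,[[240,270],[240,281]],0.06))
print("open-end lips / channel side inner top", cast(im,[[217,100],[335,100],[345,100]],0.06))
E
```

```text
[ 0.49862777 -0.21561318  0.25603906]
[280.19246513 106.03395998] ((501.05279541015625, -216.34506225585938), (59.794010162353516, 99.36003875732422), 0.6164528131484985)
[403.1120305  133.65352478] ((583.3262329101562, -231.91415405273438), (59.95996856689453, 99.5937728881836), 0.710168719291687)
lip in [[ 0.4704867  -0.33191259  0.05      ]
 [ 0.52984291 -0.33156368  0.05      ]] lip top in/out [[ 0.47179129 -0.32797741  0.06      ]
 [ 0.4714465  -0.33754504  0.06      ]]
open-end lips / channel side inner top [[ 0.46131293 -0.20775753  0.06      ]
 [ 0.53528403 -0.20730062  0.06      ]
 [ 0.54157964 -0.20721585  0.06      ]]
```

Call:
carry_out --deltas '[0.3,0.02,0,0,0,0,-1,0.3,0,0,0,0,0,-1,0.2,0,0,0,0,0,-1,0.13,0,0,0,0,0,-1,0.08,0,0,0,0,0,-1,0,0,0,0,0,0,-1]'

```text
clock: 5.38
position: [0.5004, -0.2979, 0.0537]
ee_rot: [0.502, 0.498, 0.502, -0.498]
contact_force: [-0.2, 0.5, -0.4]
width: 0.0001
```

Call:
carry_out --deltas '[0.015,0,-0.1,0,0,0,-1,0,0,-0.13,0,0,0,-1,0,0,-0.08,0,0,0,-1,0,0,-0.05,0,0,0,-1,0,0,-0.1,0,0,0,-1,0,0,-0.13,0,0,0,-1,0,0,-0.13,0,0,0,-1,0,0,-0.1,0,0,0,-1,0,0,0,0,0,0,-1]'

```text
clock: 6.5
position: [0.4999, -0.2477, 0.0528]
ee_rot: [0.501, 0.498, 0.502, -0.498]
contact_force: [0.2, 0.2, -0.3]
width: -0.0002
```

```bash
python3 st.py; cat > look.py <<'E'
import sys
from h import *
from rig import eyes
n,k=sys.argv[1],sys.argv[2]
im=eyes.get_image(n); np.savez(f"{n}{k}.npz",**im)
cv2.imwrite(f"pics/{n}{k}.png",im["color"][...,::-1])
hsv=cv2.cvtColor(im["color"],cv2.COLOR_RGB2HSV)
m=((hsv[...,1]<60)&(hsv[...,2]>110)).astype(np.uint8)
N,L,st,ce=cv2.connectedComponentsWithStats(m)
for i in range(1,N):
    if st[i,4]<1000: continue
    cs,_=cv2.findContours((L==i).astype(np.uint8),0,cv2.CHAIN_APPROX_NONE)
    w=cast(im,cs[0].reshape(-1,2),0.056)[:,:2]*1000
    print(n,ce[i].round(),st[i,4],cv2.minAreaRect(w.astype(np.float32)))
E
python3 look.py wrist 2
```

```text
t 6.5 pos [ 0.4999 -0.2477  0.0528] w -0.0002 F [ 0.2  0.2 -0.3]
tool x,y,z cols:
 [[-3.e-04  1.e+00  7.e-03]
 [ 9.e-04  7.e-03 -1.e+00]
 [-1.e+00 -3.e-04 -9.e-04]]
yaw of tool y 0.4 q [-5.850e-01  4.080e-01  1.795e+00  1.000e-03  9.390e-01 -5.930e-01]
wrist [282. 145.] 24174 ((501.7029113769531, -186.68751525878906), (99.03132629394531, 59.576725006103516), 89.84709167480469)
wrist [438. 237.] 17611 ((582.4259033203125, -230.9600067138672), (60.85980987548828, 99.57476806640625), 0.6314191818237305)
```

View pics/wrist2.png

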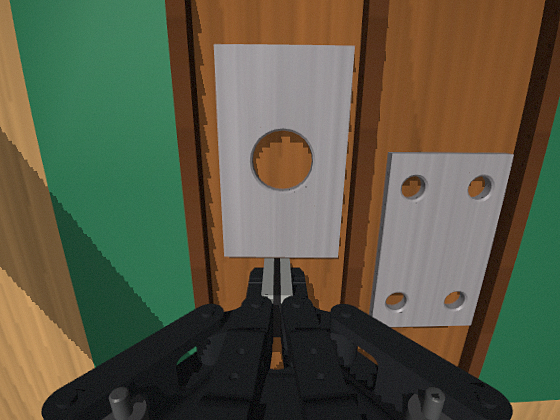

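The plate slides straight, with the fingers against its rear edge at about (277,258). I'll continue to roughly 40 mm of overhang.

Call:
carry_out --deltas '[0,0,-0.13,0,0,0,-1,0,0,-0.16,0,0,0,-1,0,0,-0.17,0,0,0,-1,0,0,-0.17,0,0,0,-1,0,0,-0.17,0,0,0,-1,0,0,-0.17,0,0,0,-1,0,0,-0.15,0,0,0,-1,0,0,-0.1,0,0,0,-1,0,0,-0.05,0,0,0,-1,0,0,0,0,0,0,-1]'

```text
clock: 7.8
position: [0.4995, -0.1721, 0.0528]
ee_rot: [0.502, 0.498, 0.502, -0.498]
contact_force: [-0.0, 0.2, -0.3]
width: 0.0001
```

```bash
python3 st.py; python3 look.py wrist 3;  python3 look.py scene 3
```

```text
t 7.8 pos [ 0.4995 -0.1721  0.0528] w 0.0001 F [-0.   0.2 -0.3]
tool x,y,z cols:
 [[-1.0e-04  1.0e+00  6.6e-03]
 [ 4.0e-04  6.6e-03 -1.0e+00]
 [-1.0e+00 -1.0e-04 -4.0e-04]]
yaw of tool y 0.38 q [-0.464  0.371  1.86   0.     0.91  -0.471]
wrist [283. 145.] 24180 ((501.7287292480469, -111.11941528320312), (99.14610290527344, 59.63485336303711), 89.3252182006836)
wrist [430. 318.] 4713 ((582.7958984375, -208.6163330078125), (59.53447341918945, 56.27850341796875), 0.43889132142066956)
scene [275.  14.] 1140 ((-120.25938415527344, 32.506187438964844), (213.2698516845703, 159.38893127441406), 83.94775390625)
scene [321.  33.] 1081 ((-52.85004806518555, 182.72389221191406), (128.25193786621094, 275.54974365234375), 72.85198211669922)
scene [131.  47.] 3829 ((-11.636171340942383, -304.0802917480469), (300.5550842285156, 212.94009399414062), 63.85305404663086)
scene [251.  71.] 1829 ((85.50430297851562, -8.029151916503906), (200.67086791992188, 158.57489013671875), 72.6579360961914)
scene [155. 115.] 1953 ((214.72557067871094, -233.3446044921875), (267.9419250488281, 116.17494201660156), 17.06473731994629)
scene [212. 203.] 1118 ((501.3057556152344, -112.87319946289062), (105.3183822631836, 67.39448547363281), 89.79255676269531)
scene [151. 242.] 1365 ((583.9889526367188, -231.4535369873047), (62.12946701049805, 101.21442413330078), 0.5412845015525818)
scene [464. 335.] 1632 ((814.9595336914062, 312.39556884765625), (85.77418518066406, 83.97977447509766), 85.24364471435547)
scene [138. 358.] 5232 ((805.6753540039062, -230.41122436523438), (101.79644775390625, 159.3458251953125), 11.745171546936035)
```

View pics/wrist3.png

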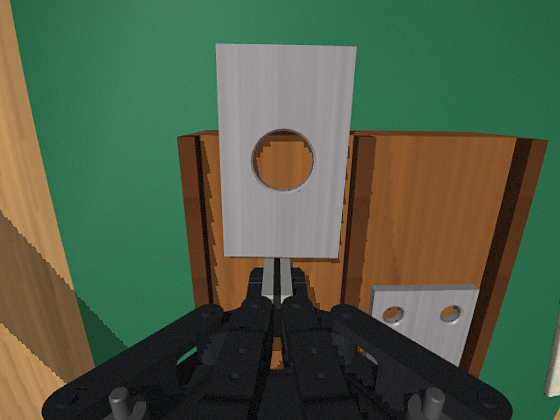

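The plate now overhangs: its front edge is at row 45 and the tray's end edge at row ~135. I'll measure the overhang.

```bash
python3 - <<'E'
from h import *
im=dict(np.load("wrist3.npz"))
print(cast(im,[[185,136],[365,136],[500,138]],0.06))
print(cast(im,[[208,138],[440,136]],0.05))
print(cast(im,[[218,44],[355,46],[225,257],[338,259]],0.056))
E
```

```text
[[ 0.45794026 -0.09923099  0.06      ]
 [ 0.53794835 -0.09871699  0.06      ]
 [ 0.60033552 -0.09838995  0.06      ]]
[[ 0.46589226 -0.10087593  0.05      ]
 [ 0.57743298 -0.09878043  0.05      ]]
[[ 0.47378441 -0.06160722  0.056     ]
 [ 0.53147473 -0.06190657  0.056     ]
 [ 0.47209337 -0.16093399  0.056     ]
 [ 0.53126645 -0.16171871  0.056     ]]
```

Overhang is about 37.5 mm. I'll push 3.5 mm more, back off, rise, open, and move over the overhanging end.

Call:
carry_out --deltas '[0,0,-0.03,0,0,0,-1,0,0,-0.03,0,0,0,-1,0,0,0,0,0,0,-1,0,0,0.1,0,0,0,-1,-0.3,0,0,0,0,0,-1,-0.6,0,0,0,0,0,-1,-0.4,0,0,0,0,0,0,0,0.03,-0.5,0,0,0,1,0,0,-0.6,0,0,0,1,0,0,-0.59,0,0,0,1]'

```text
clock: 9.15
position: [0.5005, -0.0726, 0.1308]
ee_rot: [0.501, 0.499, 0.502, -0.498]
contact_force: [0.2, 0.2, 1.0]
width: 0.0723
```

Call:
carry_out --deltas '[0,0,0,0,0,0,1,0,0,0,0,0,0,1]'

```text
clock: 9.4
position: [0.5009, -0.0739, 0.1309]
ee_rot: [0.502, 0.498, 0.502, -0.498]
contact_force: [0.3, 0.0, -0.1]
width: 0.0855
```

```bash
python3 st.py; python3 look.py wrist 4;  python3 look.py top 4
```

```text
t 9.4 pos [ 0.5009 -0.0739  0.1309] w 0.0855 F [ 0.3  0.  -0.1]
tool x,y,z cols:
 [[ 3.0e-04  1.0e+00  7.1e-03]
 [-6.0e-04  7.1e-03 -1.0e+00]
 [-1.0e+00  3.0e-04  6.0e-04]]
yaw of tool y 0.41 q [-2.840e-01  2.530e-01  1.806e+00 -1.000e-03  1.082e+00 -2.900e-01]
wrist [278. 255.] 6866 ((501.7364196777344, -106.9732666015625), (99.95694732666016, 59.692893981933594), 89.47838592529297)
wrist [526. 330.] 5452 ((735.7029418945312, -198.18341064453125), (78.40673828125, 133.9631805419922), 20.082263946533203)
top [473.   3.] 1394 ((911.76123046875, -239.2130584716797), (22.127777099609375, 479.31024169921875), 2.736712694168091)
top [95. 75.] 1258 ((779.0272827148438, 313.14501953125), (79.02159881591797, 77.32266235351562), 4.367738723754883)
top [432.  83.] 4436 ((764.7504272460938, -232.69558715820312), (100.39908599853516, 143.27976989746094), 11.546760559082031)
top [370. 152.] 2810 ((654.3150634765625, -131.0213165283203), (49.13542938232422, 178.9032745361328), 73.28425598144531)
top [464. 192.] 18426 ((576.574462890625, -285.5413818359375), (289.1683349609375, 231.73255920410156), 75.00548553466797)
top [330. 292.] 3585 ((433.5324401855469, -63.44315719604492), (51.747039794921875, 232.36407470703125), 77.25878143310547)
top [522. 326.] 1931 ((369.1084899902344, -356.3806457519531), (195.48898315429688, 49.8782958984375), 0.8102320432662964)
```

View pics/wrist4.png

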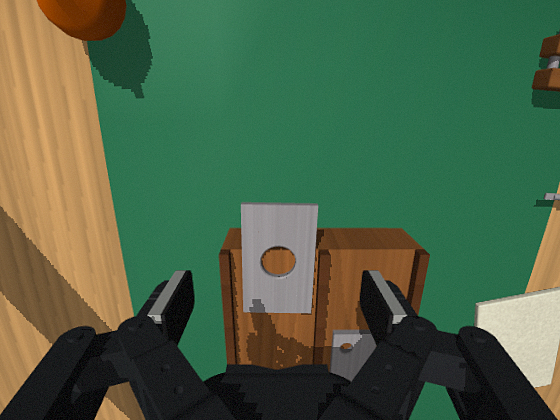

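View pics/top4.png

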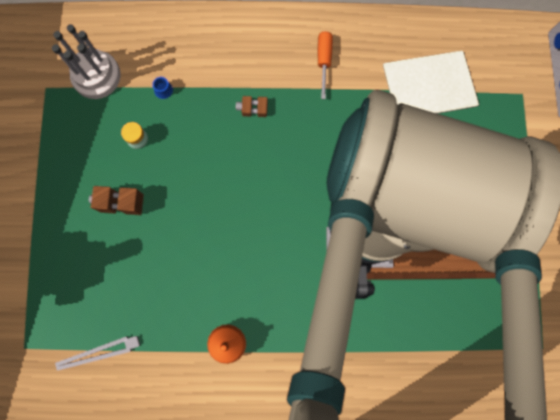

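The open fingers straddle the overhanging end, plate centre column ~279 against finger midpoint ~276. I'll descend beside it.

Call:
carry_out --deltas '[0.3,0.013,0.035,0,0,0,1,0.4,0,0,0,0,0,1,0.35,0,0,0,0,0,1,0.3,0,0,0,0,0,1,0.2,0,0,0,0,0,1,0.165,0,0,0,0,0,1,0,0,0,0,0,0,1,0,0,0,0,0,0,1]'

```text
clock: 10.5
position: [0.5019, -0.0758, 0.0283]
ee_rot: [0.502, 0.498, 0.501, -0.498]
contact_force: [0.3, -0.4, 0.4]
width: 0.0854
```

```bash
python3 st.py; python3 look.py wrist 5;  python3 look.py scene 5
```

```text
t 10.5 pos [ 0.5019 -0.0758  0.0283] w 0.0854 F [ 0.3 -0.4  0.4]
tool x,y,z cols:
 [[ 9.0e-04  1.0e+00  6.6e-03]
 [-4.0e-04  6.6e-03 -1.0e+00]
 [-1.0e+00  9.0e-04  4.0e-04]]
yaw of tool y 0.38 q [-0.287  0.379  1.934 -0.     0.828 -0.293]
wrist [280. 305.] 9463 ((502.00872802734375, -81.9045181274414), (49.384212493896484, 59.41031265258789), 89.25263214111328)
scene [271.  14.] 1531 ((-123.769775390625, 38.96002197265625), (224.7660675048828, 150.95578002929688), 84.17659759521484)
scene [325.  28.] 1106 ((-67.7952880859375, 201.5358428955078), (128.48410034179688, 239.4868927001953), 77.4619140625)
scene [206.  60.] 3743 ((57.88603973388672, -115.69586181640625), (245.3179473876953, 221.48094177246094), 74.03346252441406)
scene [151. 242.] 1334 ((583.8329467773438, -231.3242645263672), (62.028541564941406, 100.968994140625), 0.5251151323318481)
scene [464. 335.] 1634 ((814.9595336914062, 312.39556884765625), (85.77418518066406, 83.97977447509766), 85.24364471435547)
scene [138. 358.] 5232 ((805.7926635742188, -230.3868408203125), (102.0360336303711, 159.3458251953125), 11.745171546936035)
```

View pics/wrist5.png

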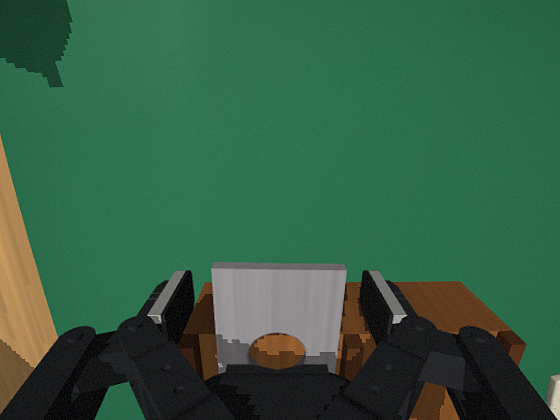

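View pics/scene5.png

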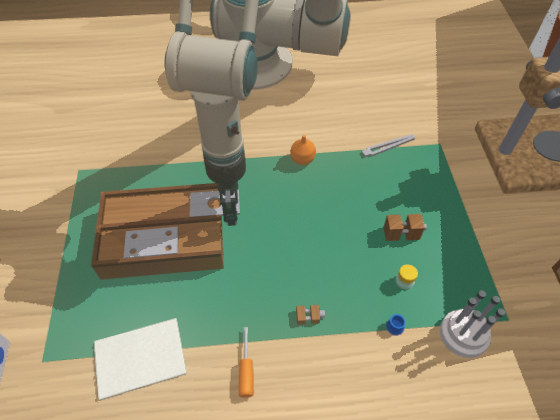

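The plate's front edge (213–345, row 268) sits between the pads. I'll close on it.

Call:
carry_out --deltas '[0,0,0,0,0,0,0.45,0,0,0,0,0,0,0.35,0,0,0,0,0,0,-1,0,0,0,0,0,0,-1,0,0,0,0,0,0,-1,0,0,0,0,0,0,-1]' --newtons 80

```text
clock: 11.35
position: [0.5018, -0.0756, 0.0286]
ee_rot: [0.502, 0.498, 0.501, -0.498]
contact_force: [-0.6, 1.1, 4.8]
width: 0.0583
```

```bash
python3 st.py; python3 look.py wrist 6
```

```text
t 11.35 pos [ 0.5018 -0.0756  0.0286] w 0.0583 F [-0.6  1.1  4.8]
tool x,y,z cols:
 [[ 9.0e-04  1.0e+00  6.8e-03]
 [-3.0e-04  6.8e-03 -1.0e+00]
 [-1.0e+00  9.0e-04  3.0e-04]]
yaw of tool y 0.39 q [-0.287  0.378  1.934 -0.     0.828 -0.293]
wrist [283. 301.] 9253 ((504.3662414550781, -71.3875732421875), (53.24848937988281, 75.65037536621094), 65.65101623535156)
```

View pics/wrist6.png

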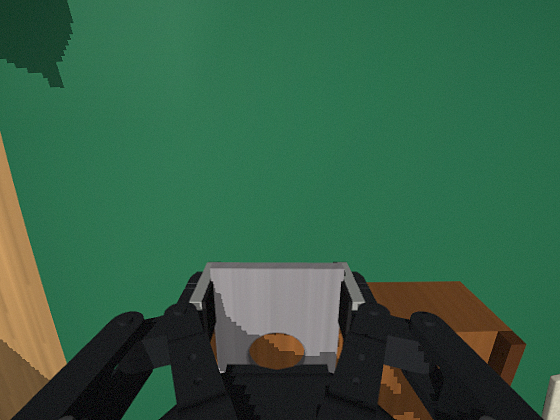

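Gripped: the pads are on both long sides and the width reads 58 mm. Now I'll lift.

Call:
carry_out --deltas '[-0.05,0,0,0,0,0,-1,-0.1,0,0,0,0,0,-1,-0.2,0,0,0,0,0,-1,-0.3,0,0,0,0,0,-1,-0.4,0,0,0,0,0,-1,-0.3,0,0,0,0,0,-1,-0.2,0,0,0,0,0,-1,0,0,0,0,0,0,-1]'

```text
clock: 12.4
position: [0.5021, -0.0757, 0.1219]
ee_rot: [0.502, 0.499, 0.501, -0.498]
contact_force: [0.4, -0.9, -2.8]
width: 0.0578
```

```bash
python3 st.py; python3 look.py scene 7;python3 look.py wrist 7; python3 look.py top 7
```

```text
t 12.4 pos [ 0.5021 -0.0757  0.1219] w 0.0578 F [ 0.4 -0.9 -2.8]
tool x,y,z cols:
 [[ 2.1e-03  1.0e+00  6.7e-03]
 [-7.0e-04  6.7e-03 -1.0e+00]
 [-1.0e+00  2.1e-03  7.0e-04]]
yaw of tool y 0.39 q [-0.287  0.264  1.817 -0.     1.058 -0.293]
scene [204.   9.] 1240 ((-123.02006530761719, -130.73895263671875), (220.67333984375, 185.758544921875), 84.82096862792969)
scene [324.  27.] 1171 ((-76.9339599609375, 203.56820678710938), (128.48410034179688, 220.76303100585938), 77.4619140625)
scene [252.  80.] 1876 ((130.02886962890625, -19.413345336914062), (161.45018005371094, 308.2340087890625), 57.949161529541016)
scene [151. 242.] 1311 ((583.4949340820312, -231.45106506347656), (61.66893005371094, 100.60684204101562), 1.1272828578948975)
scene [464. 335.] 1629 ((814.9595336914062, 312.39556884765625), (85.77418518066406, 83.97977447509766), 85.24364471435547)
scene [138. 358.] 5239 ((806.96337890625, -236.60606384277344), (101.79644775390625, 172.00051879882812), 11.745171546936035)
wrist [283. 302.] 9182 ((507.4590759277344, -135.58499145507812), (99.23358917236328, 137.6861572265625), 64.9
[... 416 characters left out ...]
21875, -231.97756958007812), (99.94661712646484, 144.74061584472656), 11.484594345092773)
top [369. 156.] 2555 ((648.7211303710938, -130.49942016601562), (45.666358947753906, 170.49929809570312), 72.63346862792969)
top [448. 192.] 14786 ((580.7936401367188, -253.453857421875), (223.5644073486328, 214.09548950195312), 73.3252182006836)
top [534. 208.] 2277 ((569.6964721679688, -390.3902893066406), (54.55527877807617, 169.615966796875), 68.49027252197266)
top [332. 290.] 3361 ((437.47479248046875, -69.75897216796875), (46.98687744140625, 221.9141387939453), 77.0782241821289)
top [516. 316.] 1517 ((388.0125732421875, -347.6311340332031), (161.10302734375, 49.30207061767578), 1.0770440101623535)
```

View pics/wrist7.png

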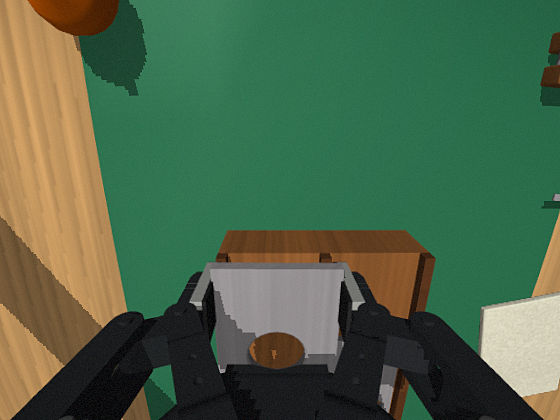

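View pics/scene7.png

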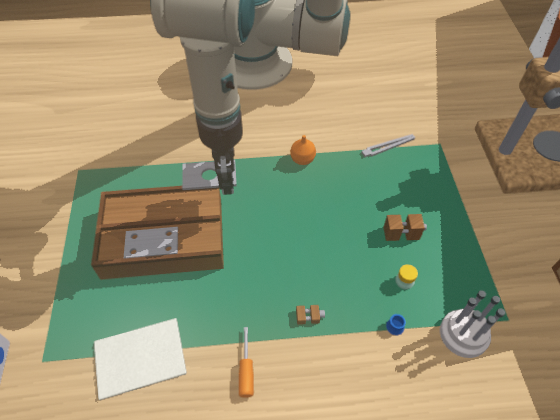

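Lifted and looks level; the drill plate has not moved (583,-231). I'll check plate tilt and in-hand position by depth.

```bash
cat > tilt.py <<'E'
import sys
from h import *
from rig import readout
im=dict(np.load(f"wrist{sys.argv[1]}.npz")); s=readout.get_state()
P=cloud(im); box=np.zeros(P.shape[:2],bool); box[285:330,230:330]=True
hsv=cv2.cvtColor(im["color"],cv2.COLOR_RGB2HSV); ok=box&(hsv[...,1]<70)&(im["z_map"]>0)
p=P[ok]; A=np.c_[p[:,:2]-p[:,:2].mean(0),np.ones(len(p))]; c,*_=np.linalg.lstsq(A,p[:,2],rcond=None)
for _ in range(3):
    r=p[:,2]-A@c; k=np.abs(r)<2*np.std(r)+1e-5; c,*_=np.linalg.lstsq(A[k],p[k,2],rcond=None)
print("n",len(p),"slope x,y deg",np.degrees(np.arctan(c[:2])).round(2),"z mean",c[2].round(4),"at",p[:,:2].mean(0).round(4),"rms",np.std(r).round(4))
T=s["position"]; zt=c[2]
# hole via warm/dark non-grey inside and front edge
e=cast(im,[[215,268],[280,268],[345,268]],zt); print("front top edge rel TCP",(e-T).round(4).tolist())
E
python3 tilt.py 7
```

```text
n 4485 slope x,y deg [-0.05 -0.11] z mean 0.1464 at [ 0.5024 -0.079 ] rms 0.0005
front top edge rel TCP [[-0.0273, 0.0169, 0.0262], [0.0016, 0.0172, 0.0262], [0.0306, 0.0173, 0.0262]]
```

```bash
python3 tilt.py 5; python3 tilt.py 6; python3 - <<'E'
from h import *
for k in (3,5,6,7):
    im=dict(np.load(f"wrist{k}.npz")); g=im["color"].astype(int).sum(2)
    # front edge subpixel (col 280): rows gradient
    col=g[235:300,260:300].mean(1) if k>3 else g[20:80,260:300].mean(1)
    print(k,(235 if k>3 else 20)+np.argsort(-np.abs(np.diff(col)))[:4])
E
```

```text
n 4481 slope x,y deg [-0.02  0.01] z mean 0.0545 at [ 0.5029 -0.0786] rms 0.0005
front top edge rel TCP [[-0.0266, 0.0172, -0.0657], [0.0021, 0.0175, -0.0657], [0.0309, 0.0176, -0.0657]]
n 4468 slope x,y deg [-0.05 -1.03] z mean 0.054 at [ 0.5028 -0.0789] rms 0.0005
front top edge rel TCP [[-0.0269, 0.017, -0.0662], [0.002, 0.0172, -0.0662], [0.0309, 0.0173, -0.0662]]
3 [44 43 42 45]
5 [268 269 262 263]
6 [268 267 261 262]
7 [268 252 269 253]
```

```bash
python3 - <<'E'
from h import *
im=dict(np.load("wrist3.npz"))
cv2.imwrite("pics/tip3.png",cv2.resize(im["color"][235:320,200:360],None,fx=5,fy=5,interpolation=cv2.INTER_NEAREST)[...,::-1])
print(cast(im,[[277.5,262],[281.7,256]],0.055))
im=dict(np.load("wrist7.npz"))
cv2.imwrite("pics/tip7.png",cv2.resize(im["color"][250:380,185:375],None,fx=4,fy=4,interpolation=cv2.INTER_NEAREST)[...,::-1])
E
```

```text
[[ 0.49956501 -0.16417693  0.055     ]
 [ 0.50174362 -0.16062832  0.055     ]]
```

View pics/tip3.png

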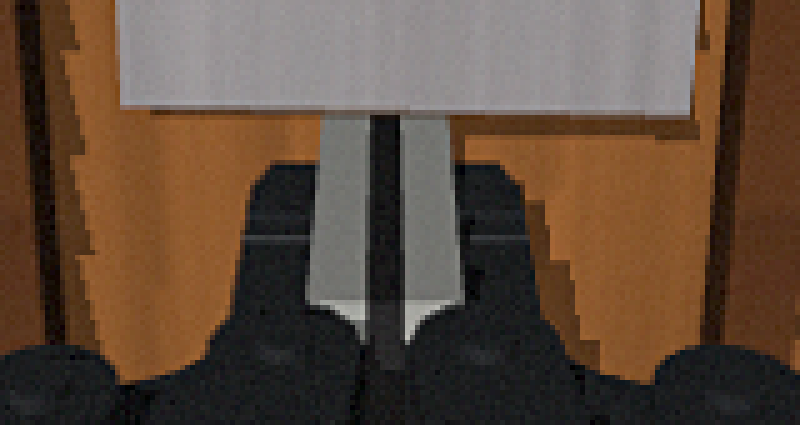

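View pics/tip7.png

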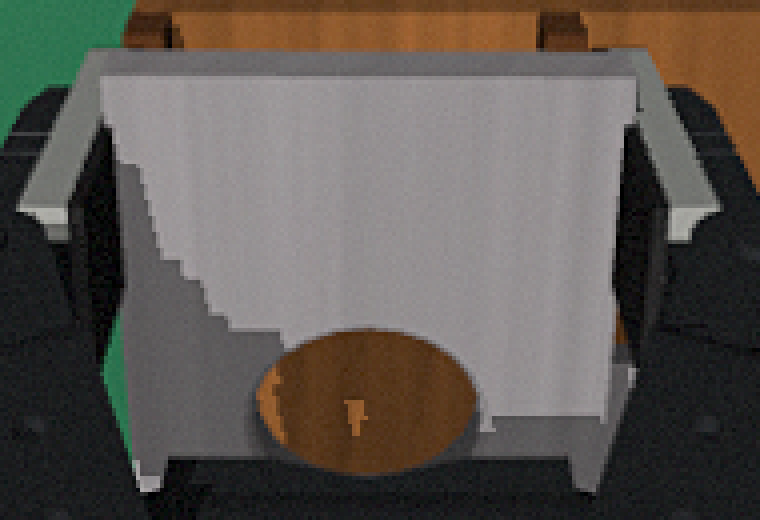

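Plate is level, and the wrist camera agrees with the TCP in x. Next I'll move toward the rest and look at it with the wrist camera.

Call:
carry_out --deltas '[-0.1,0.05,-0.15,0,0,0,-1,-0.15,0.1,-0.3,0,0,0,-1,-0.15,0.15,-0.45,0,0,0,-1,-0.1,0.15,-0.5,0,0,0,-1,-0.1,0.2,-0.5,0,0,0,-1,0,0.2,-0.5,0,0,0,-1,0,0.2,-0.5,0,0,0,-1,0,0.15,-0.45,0,0,0,-1,0,0.08,-0.3,0.5,0,0,-1,0,0,-0.15,0.47,0,0,-1]'

```text
clock: 13.8
position: [0.5774, 0.1559, 0.1571]
ee_rot: [0.485, 0.515, 0.485, -0.514]
contact_force: [-0.5, 0.7, -3.3]
width: 0.0583
```

Call:
carry_out --deltas '[0,0,0,0,0,0,-1,0,0,0,0,0,0,-1]'

```text
clock: 14.05
position: [0.577, 0.1534, 0.157]
ee_rot: [-0.485, -0.515, -0.485, 0.515]
contact_force: [-0.0, 0.1, -3.3]
width: 0.0583
```

```bash
python3 st.py; python3 look.py wrist 8
```

```text
t 14.05 pos [0.577  0.1534 0.157 ] w 0.0583 F [-0.   0.1 -3.3]
tool x,y,z cols:
 [[ 1.000e-04  9.982e-01 -5.990e-02]
 [-3.000e-04 -5.990e-02 -9.982e-01]
 [-1.000e+00  1.000e-04  3.000e-04]]
yaw of tool y -3.44 q [ 0.143  0.357  1.574 -0.     1.21   0.204]
wrist [520.  18.] 1558 ((765.89013671875, 294.46356201171875), (26.399349212646484, 64.13129425048828), 89.65105438232422)
wrist [26. 92.] 1221 ((381.7016906738281, 271.5297546386719), (19.40289878845215, 79.78298950195312), 19.900775909423828)
wrist [284. 301.] 8922 ((578.90380859375, 70.87579345703125), (109.60894775390625, 159.6863250732422), 61.12245178222656)
```

View pics/wrist8.png

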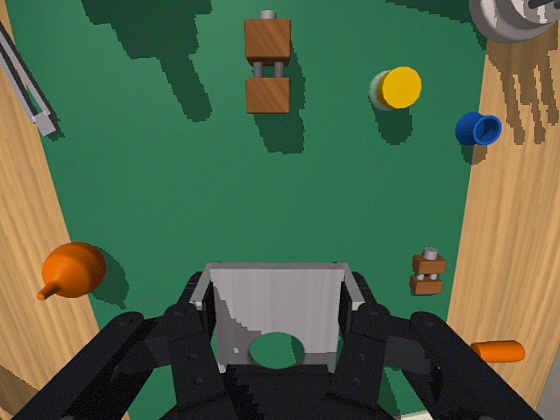

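The wrist view shows the rest's two block tops at about (267,41) and (268,95), and the held plate's hole at (277,350). I'll measure both.

```bash
cat > rw.py <<'E'
import sys
from h import *
from rig import readout
k=sys.argv[1]; x0,x1,y0,y1=map(int,sys.argv[2:6])
im=dict(np.load(f"wrist{k}.npz"));c=im["color"]; s=readout.get_state(); T=s["position"]; M=rot(s["ee_rot"]).as_matrix()
up=cv2.resize(c[y0:y1,x0:x1],None,fx=4,fy=4,interpolation=cv2.INTER_LINEAR).astype(int)
m=((up[...,0]>up[...,1]+12)&(up[...,0]>90)).astype(np.uint8)
N,L,st,ce=cv2.connectedComponentsWithStats(m); W=[]
for i in range(1,N):
    if st[i,4]<3000: continue
    cs,_=cv2.findContours((L==i).astype(np.uint8),0,cv2.CHAIN_APPROX_NONE)
    w=cast(im,(cs[0].reshape(-1,2)+.5)/4-.5+[x0,y0],0.045)[:,:2]*1000; W.append(w); print(st[i,4],cv2.minAreaRect(w.astype(np.float32)))
r=cv2.minAreaRect(np.vstack(W).astype(np.float32)); print("rest",r)
ztop=T[2]+0.026
f=cast(im,[[211.3,269],[344.2,269],[277.5,269],[276.5,350]],ztop)
print("edge L,R,mid,hole in tool axes mm",((f-T)@M*1000).round(1).tolist())
E
python3 rw.py 8 235 310 10 125
```

```text
27169 ((577.4747924804688, 292.097412109375), (26.809606552124023, 34.5843391418457), 86.78787994384766)
24092 ((575.0728759765625, 250.55014038085938), (27.122011184692383, 34.991737365722656), 86.80157470703125)
rest ((576.402099609375, 271.2701416015625), (68.46350860595703, 35.05058670043945), 86.45459747314453)
edge L,R,mid,hole in tool axes mm [[-26.0, -29.3, -17.4], [-26.0, 29.6, -17.5], [-26.0, 0.0, -17.5], [-26.0, -0.4, 28.2]]
```

```bash
python3 - <<'E'
from h import *
from rig import readout
im=dict(np.load("wrist8.npz")); s=readout.get_state(); T=s["position"]; M=rot(s["ee_rot"]).as_matrix()
for dz in (0.0245,0.026,0.0275):
    f=cast(im,[[277,262],[277,269],[277,332],[277,369],[277,372]],T[2]+dz); print(dz,((f-T)@M*1000).round(1)[:,2])
cv2.imwrite("pics/tip8.png",cv2.resize(im["color"][250:380,185:375],None,fx=4,fy=4,interpolation=cv2.INTER_NEAREST)[...,::-1])
P=cloud(im); print(((P[280:331:10,277]-T)@M*1000).round(1))
E
python3 tilt.py 8
```

```text
0.0245 [-20.2 -16.7  18.3  42.3  44.3]
0.026 [-21.  -17.5  17.   40.7  42.7]
0.0275 [-21.8 -18.4  15.7  39.1  41.1]
[[-26.4  -0.2 -12.2]
 [-26.8  -0.2  -7.2]
 [-24.8  -0.2  -0.5]
 [-25.7  -0.2   4.4]
 [-24.8  -0.2  10.9]
 [-25.1  -0.2  16.6]]
n 4489 slope x,y deg [-0.02 -0.03] z mean 0.1823 at [0.5778 0.1498] rms 0.0005
front top edge rel TCP [[-0.0267, 0.0192, 0.0253], [0.0022, 0.0176, 0.0253], [0.0311, 0.0158, 0.0253]]
```

View pics/tip8.png

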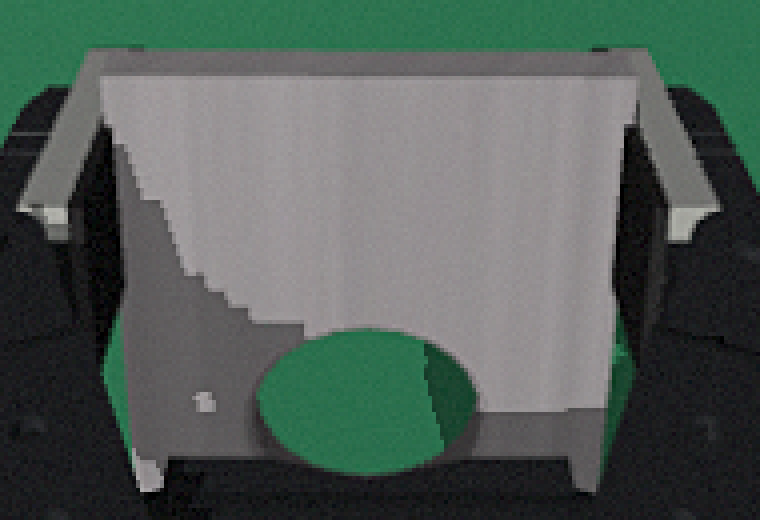

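I'll move over the rest, keeping height.

Call:
carry_out --deltas '[0,-0.016,-0.15,0,0,0,-1,0,-0.02,-0.35,0,0,0,-1,0,-0.02,-0.45,0,0,0,-1,0,-0.02,-0.5,0,0,0,-1,0,-0.02,-0.45,0,0,0,-1,0,-0.02,-0.35,0,0,0,-1,0,-0.01,-0.235,0,0,0,-1,0.3,0,0,0,0,0,-1,0.4,0,0,0,0,0,-1,0.4,0,0,0,0,0,-1]'

```text
clock: 15.35
position: [0.5788, 0.3023, 0.0903]
ee_rot: [0.485, 0.515, 0.484, -0.515]
contact_force: [-0.9, 0.0, -3.4]
width: 0.0584
```

Call:
carry_out --deltas '[0.4,0,0,0,0,0,-1,0.2,0,0,0,0,0,-1,0,0,0,0,0,0,-1,0,0,0,0,0,0,-1]'

```text
clock: 15.85
position: [0.5795, 0.3025, 0.0559]
ee_rot: [0.485, 0.516, 0.484, -0.514]
contact_force: [-0.6, 0.4, -3.1]
width: 0.0578
```

```bash
python3 st.py; python3 look.py wrist 9; python3 look.py scene 9; python3 look.py top 9
```

```text
t 15.85 pos [0.5795 0.3025 0.0559] w 0.0578 F [-0.6  0.4 -3.1]
tool x,y,z cols:
 [[ 1.800e-03  9.981e-01 -6.110e-02]
 [ 6.000e-04 -6.110e-02 -9.981e-01]
 [-1.000e+00  1.800e-03 -7.000e-04]]
yaw of tool y -3.5 q [ 0.375  0.522  1.57  -0.     1.048  0.436]
wrist [552. 198.] 1004 ((723.2125854492188, 334.886962890625), (11.669660568237305, 45.34618377685547), 14.082489013671875)
wrist [277. 303.] 11363 ((578.8109130859375, 278.30157470703125), (97.32740783691406, 77.02571105957031), 8.813764572143555)
scene [260.  12.] 1214 ((-118.93975830078125, 22.25609588623047), (249.24862670898438, 163.78439331054688), 84.25275421142578)
scene [498.  48.] 4818 ((68.10020446777344, 638.6728515625), (378.6091003417969, 385.29290771484375), 81.97789764404297)
scene [253.  69.] 2122 ((80.96501922607422, -0.1242218017578125), (168.9548797607422, 198.62696838378906), 2.2422611713409424)
scene [150. 242.] 1322 ((583.5045776367188, -231.63973999023438), (61.66794967651367, 100.93645477294922), 1.116783618927002)
scene [464. 334.] 1647 ((813.5942993164062, 313.5798645019531), (80.96651458740234, 91.69889831542969), 26.18814468383789)
scene [138. 358.] 5262 ((805.4588012695312, -230.17185974121094), (102.06068420410156, 188.47036743164062), 11.604883193969727)
top [472.   3.] 1408 ((911.699462890625, -238.3802490234375), (22.218517303466797, 480.9776916503906), 2.731119155883789)
top [96. 75.] 1522 ((777.6257934570312, 311.34564208984375), (82.15089416503906, 80.32543182373047), 6.553277492523193)
top [430.  85.] 4871 ((765.1184692382812, -232.64007568359375), (100.5596694946289, 143.3246307373047), 11.47438907623291)
top [111. 192.] 1949 ((581.7190551757812, 273.2091064453125), (96.93701171875, 64.03419494628906), 85.25324249267578)
top [437. 193.] 1982 ((584.3218383789062, -233.27813720703125), (58.01036071777344, 99.6554946899414), 1.8502589464187622)
```

View pics/wrist9.png

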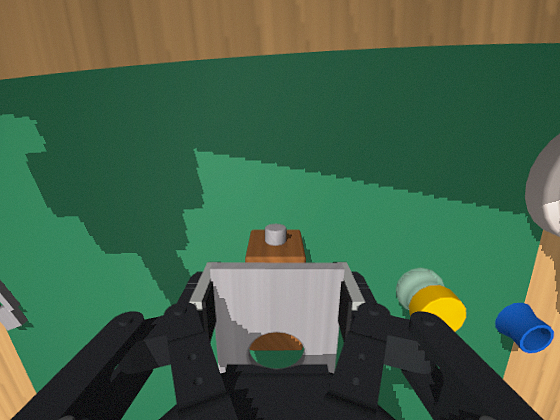

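View pics/scene9.png

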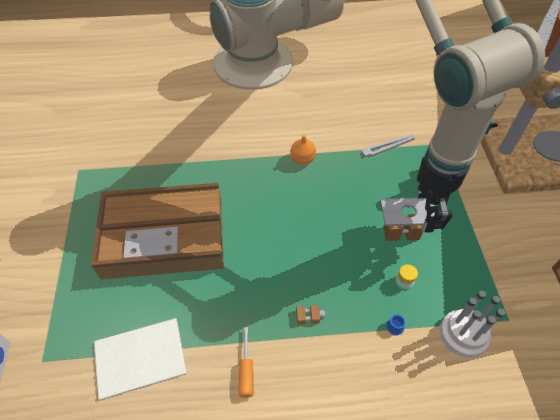

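View pics/top9.png

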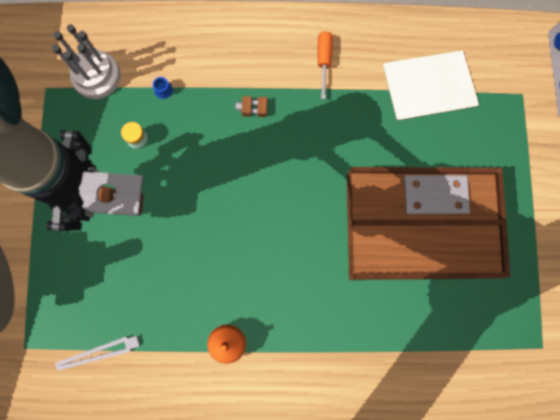

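The plate hangs about 31 mm above the rest's top, in line with it; in the top view the hole is at about (105,195) and the rear edge at column ~142. I'll measure the centring.

```bash
python3 tilt.py 9; cat > hole.py <<'E'
import sys
from h import *
k,zt=sys.argv[1],float(sys.argv[2])
for n in ("top","scene"):
    im=dict(np.load(f"{n}{k}.npz")); c=im["color"]
    p=project(im,[[0.577,0.271,zt]])[0].astype(int); x0,y0=p[0]-45,p[1]-35
    cr=c[y0:y0+70,x0:x0+90]
    cv2.imwrite(f"pics/h_{n}{k}.png",cv2.resize(cr,None,fx=8,fy=8,interpolation=cv2.INTER_NEAREST)[...,::-1]); print(n,"crop origin",x0,y0)
E
python3 hole.py 9 0.0825
```

```text
n 4482 slope x,y deg [0.03 0.14] z mean 0.0812 at [0.5802 0.2989] rms 0.0005
front top edge rel TCP [[-0.0266, 0.019, 0.0252], [0.0023, 0.0172, 0.0252], [0.0313, 0.0154, 0.0252]]
top crop origin 59 156
scene crop origin 364 175
```

View pics/h_top9.png

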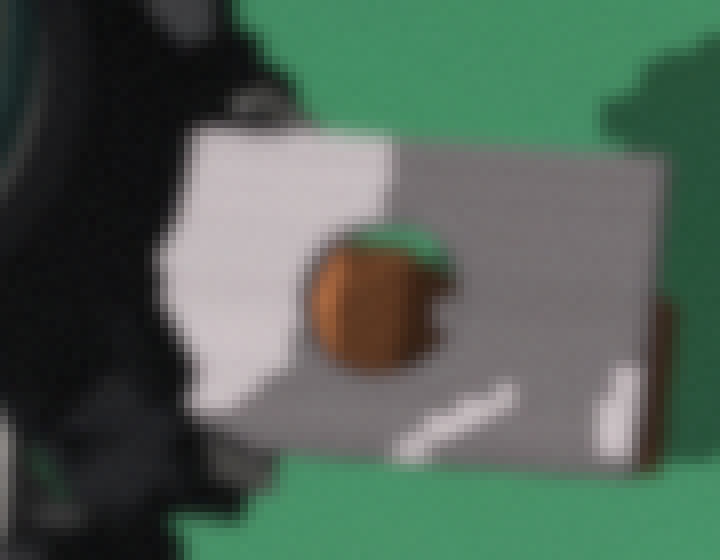

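View pics/h_scene9.png

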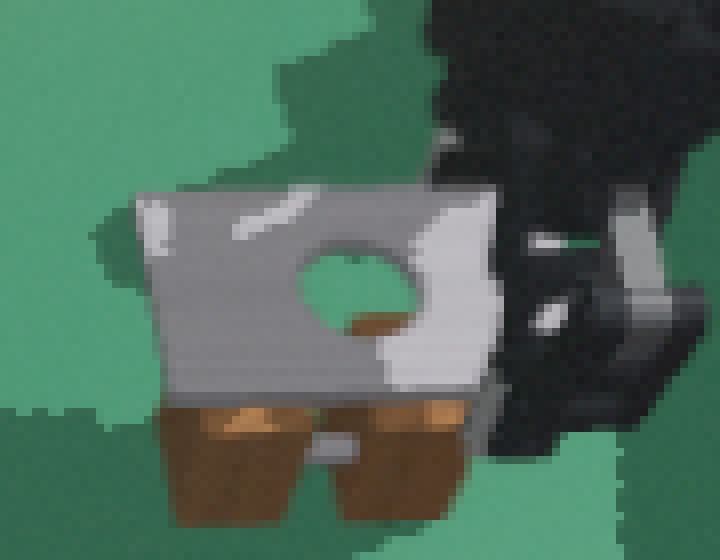

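```bash
python3 - <<'E'
from h import *
zt=0.0823
im=dict(np.load("top9.npz")); f=lambda a:np.array(a)/8-.5+[59,156]
w=cast(im,f([[666,155],[640,475],[380,299],[190,126],[270,452]]),zt)[:,:2]*1000; print("top rear corners, hole\n",w.round(1), "rear mid",w[:2].mean(0).round(1),"centre from rear",(w[:2].mean(0)+50*np.array([.061,.998])).round(1))
im=dict(np.load("scene9.npz")); f=lambda a:np.array(a)/8-.5+[364,175]
w=cast(im,f([[136,194],[168,396],[360,290]]),zt)[:,:2]*1000; print("scene\n",w.round(1),"centre from rear",(w[:2].mean(0)+50*np.array([.061,.998])).round(1))
E
```

```text
top rear corners, hole
 [[603.2 216.9]
 [543.2 218.6]
 [575.7 268.8]
 [608.4 307. ]
 [547.  287.5]] rear mid [573.2 217.7] centre from rear [576.3 267.6]
scene
 [[543.2 222.5]
 [602.8 217.3]
 [576.8 269.9]] centre from rear [576.  269.8]
```

The external cameras put the plate about 2 mm short in y, while the TCP estimate says about 0–1 mm. I'll shift 1.6 mm, lower to just above contact, then re-measure.

Call:
carry_out --deltas '[0.1,-0.01,-0.027,0,0,0,-1,0.15,0,0,0,0,0,-1,0.12,0,0,0,0,0,-1,0.08,0,0,0,0,0,-1,0.02,0,0,0,0,0,-1,0,0,0,0,0,0,-1,0,0,0,0,0,0,-1]'

```text
clock: 16.88
position: [0.5784, 0.304, 0.027]
ee_rot: [0.485, 0.515, 0.484, -0.515]
contact_force: [0.4, 0.1, -2.6]
width: 0.0579
```

```bash
python3 st.py; python3 look.py wrist 10 ; python3 look.py scene 10|grep -v "scene \[[1-3][0-9]*\. *[1-6]"; python3 look.py top 10; python3 hole.py 10 0.054;python3 tilt.py 10
```

```text
t 16.88 pos [0.5784 0.304  0.027 ] w 0.0579 F [ 0.4  0.1 -2.6]
tool x,y,z cols:
 [[ 6.000e-04  9.981e-01 -6.100e-02]
 [ 2.000e-04 -6.100e-02 -9.981e-01]
 [-1.000e+00  6.000e-04 -2.000e-04]]
yaw of tool y -3.5 q [ 0.378  0.552  1.599 -0.     0.99   0.439]
wrist [276. 302.] 12010 ((579.2543334960938, 300.2491455078125), (76.64897155761719, 68.27937316894531), 11.176017761230469)
scene [503.  66.] 4273 ((110.79122924804688, 677.7147827148438), (185.08934020996094, 516.64453125), 32.035152435302734)
scene [464. 334.] 1643 ((814.9595336914062, 312.39556884765625), (85.77418518066406, 83.97977447509766), 85.24364471435547)
top [472.   3.] 1407 ((911.7216796875, -238.37916564941406), (22.174175262451172, 480.9776916503906), 2.731119155883789)
top [96. 75.] 1530 ((777.6257934570312, 311.34564208984375), (82.15089416503906, 80.32543182373047), 6.553277492523193)
top [430.  85.] 4875 ((765.1679077148438, -232.61257934570312), (100.6698226928711, 143.28494262695312), 11.538424491882324)
top [437. 193.] 2018 ((584.32666015625, -233.74778747558594), (58.787113189697266, 99.45736694335938), 0.4041215777397156)
top [116. 197.] 1754 ((574.7910766601562, 263.9439392089844), (91.16043090820312, 62.29633712768555), 85.69731903076172)
top crop origin 65 160
scene crop origin 361 183
n 4480 slope x,y deg [-0.02  0.08] z mean 0.0522 at [0.5792 0.3004] rms 0.0005
front top edge rel TCP [[-0.0266, 0.0189, 0.0253], [0.0023, 0.0172, 0.0253], [0.0312, 0.0154, 0.0253]]
```

View pics/h_top10.png

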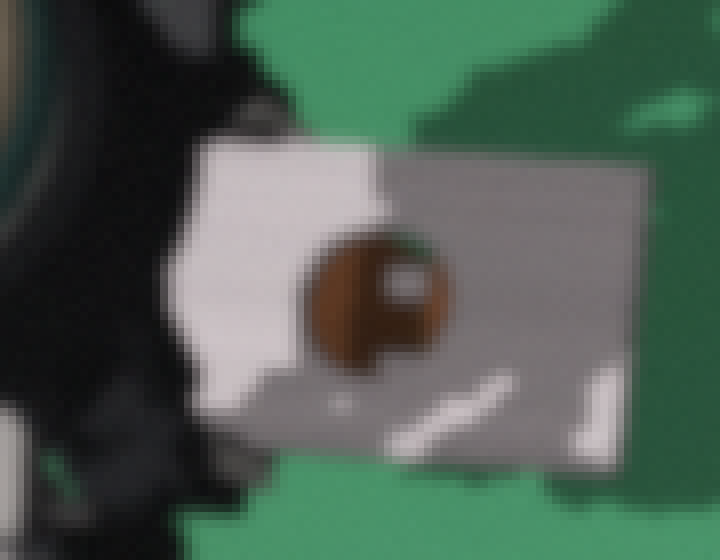

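View pics/h_scene10.png

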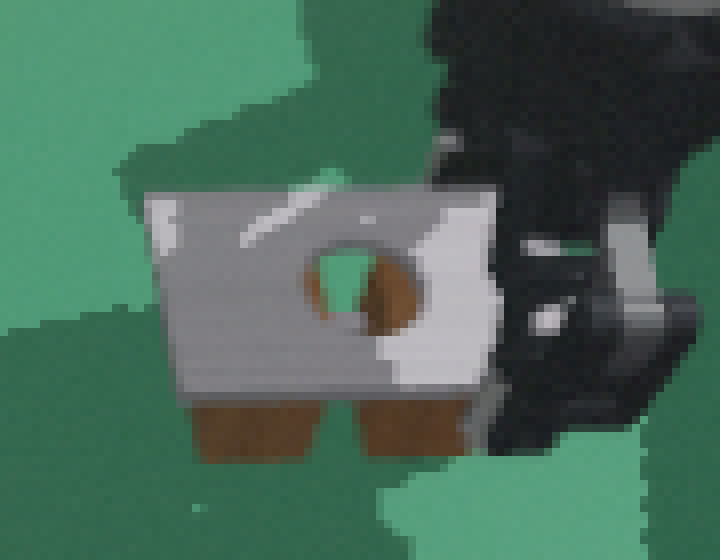

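```bash
python3 - <<'E'
from h import *
zt=0.0532; u=np.array([.061,.998])
im=dict(np.load("top10.npz")); f=lambda a:np.array(a)/8-.5+[65,160]
w=cast(im,f([[652,160],[624,470],[379,303]]),zt)[:,:2]*1000; print("top rear corners, hole\n",w.round(1),"centre from rear",(w[:2].mean(0)+50*u).round(1))
# predicted block gap edges for rest from early measure, drawn on crops
for n,c0,o in (("top",(575.1,271.0),(65,160)),("scene",(577.0,272.0),(361,183))):
    im=dict(np.load(f"{n}10.npz")); v=np.array([.998,-.061])
    crop=cv2.resize(im["color"][o[1]:o[1]+70,o[0]:o[0]+90],None,fx=8,fy=8,interpolation=cv2.INTER_CUBIC)[...,::-1].copy()
    for s in (-35,-6.5,6.5,35):
        pts=[np.r_[(np.array(c0)+s*u+t*v)/1000,.045] for t in (-18,18)]
        q=((project(im,pts)-o+.5)*8).astype(int); cv2.line(crop,tuple(map(int,q[0])),tuple(map(int,q[1])),(0,0,255),1)
    cv2.imwrite(f"pics/g_{n}10.png",crop)
im=dict(np.load("scene10.npz")); f=lambda a:np.array(a)/8-.5+[361,183]
w=cast(im,f([[144,194],[182,392],[363,291]]),zt)[:,:2]*1000; print("scene\n",w.round(1),"centre from rear",(w[:2].mean(0)+50*u).round(1))
E
```

```text
top rear corners, hole
 [[603.  217.9]
 [542.6 220.2]
 [574.6 269.3]] centre from rear [575.8 269. ]
scene
 [[542.  223.6]
 [601.4 220.3]
 [576.2 271. ]] centre from rear [574.7 271.8]
```

View pics/g_top10.png

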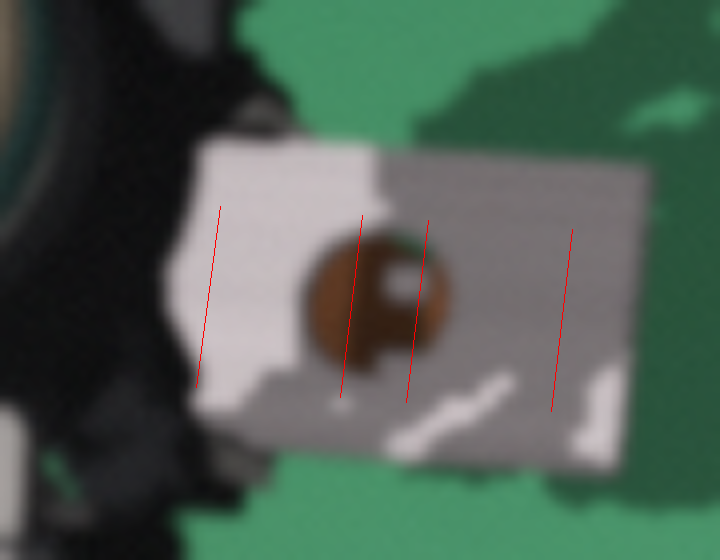

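View pics/g_scene10.png

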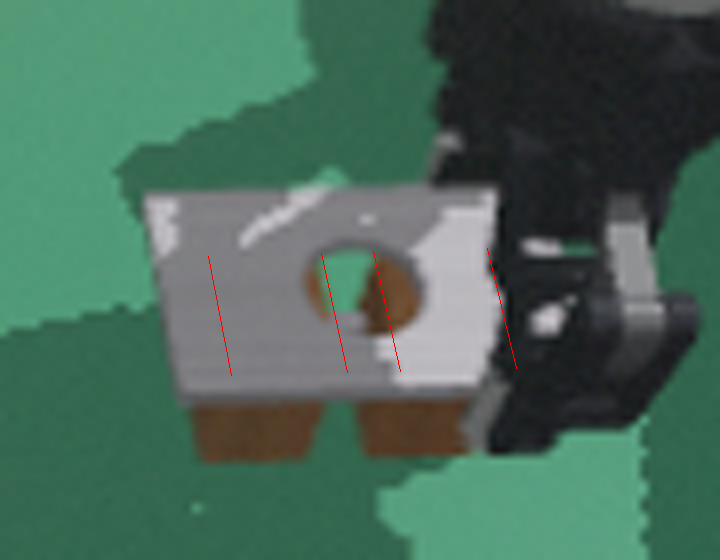

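The predicted rest edges (red) match the block gap seen through the hole. The plate still needs about +1.2 mm in y. I'll shift and lower gently to contact.

Call:
carry_out --deltas '[0,0.003,-0.02,0,0,0,-1,0.01,0,0,0,0,0,-1,0.01,0,0,0,0,0,-1,0,0,0,0,0,0,-1]'

```text
clock: 17.52
position: [0.5783, 0.305, 0.0254]
ee_rot: [-0.485, -0.515, -0.485, 0.515]
contact_force: [0.9, 0.2, -2.3]
width: 0.0579
```

Call:
carry_out --deltas '[0.008,0,0,0,0,0,-1,0,0,0,0,0,0,-1]'

```text
clock: 17.77
position: [0.5784, 0.3051, 0.0249]
ee_rot: [-0.485, -0.515, -0.484, 0.515]
contact_force: [-0.3, 0.5, -2.3]
width: 0.058
```

Call:
carry_out --deltas '[0.008,0,0,0,0,0,-1,0,0,0,0,0,0,-1]'

```text
clock: 18.02
position: [0.5784, 0.305, 0.0244]
ee_rot: [-0.485, -0.515, -0.484, 0.515]
contact_force: [-0.8, -0.2, -2.1]
width: 0.0579
```

Call:
carry_out --deltas '[0.008,0,0,0,0,0,-1,0,0,0,0,0,0,-1]'

```text
clock: 18.27
position: [0.5785, 0.3051, 0.0242]
ee_rot: [0.485, 0.515, 0.484, -0.515]
contact_force: [-0.4, -0.3, -1.4]
width: 0.0578
```

Call:
carry_out --deltas '[0.008,0,0,0,0,0,-1,0,0,0,0,0,0,-1]'

```text
clock: 18.52
position: [0.5784, 0.3051, 0.0242]
ee_rot: [0.485, 0.515, 0.484, -0.515]
contact_force: [-1.7, 0.1, 3.8]
width: 0.0581
```

```bash
python3 st.py; python3 look.py wrist 11 ; python3 tilt.py 11; python3 rw.py 11 0 1 0 1 2>/dev/null
```

```text
t 18.52 pos [0.5784 0.3051 0.0242] w 0.0581 F [-1.7  0.1  3.8]
tool x,y,z cols:
 [[ 3.000e-04  9.981e-01 -6.100e-02]
 [ 0.000e+00 -6.100e-02 -9.981e-01]
 [-1.000e+00  3.000e-04 -0.000e+00]]
yaw of tool y -3.5 q [ 0.379  0.556  1.6   -0.     0.985  0.44 ]
wrist [276. 302.] 11872 ((578.9422607421875, 305.2781982421875), (75.27146911621094, 59.91707229614258), 9.531241416931152)
n 4476 slope x,y deg [-0.06 -0.1 ] z mean 0.0495 at [0.5793 0.3015] rms 0.0005
front top edge rel TCP [[-0.0267, 0.0189, 0.0253], [0.0022, 0.0172, 0.0253], [0.0311, 0.0154, 0.0253]]
```

View pics/wrist11.png

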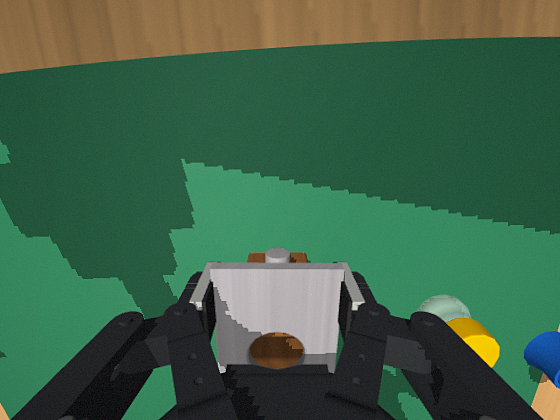

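The plate is resting on both blocks: force is now +3.8 N up and the tilt is about 0.1°. I'll release gently.

Call:
carry_out --deltas '[0,0,0,0,0,0,0.45,0,0,0,0,0,0,0.6,0,0,0,0,0,0,0.8,0,0,0,0,0,0,1,0,0,0,0,0,0,1,0,0,0,0,0,0,1]'

```text
clock: 19.32
position: [0.5784, 0.3051, 0.0235]
ee_rot: [-0.485, -0.515, -0.484, 0.515]
contact_force: [0.6, -0.2, 0.3]
width: 0.0852
```

```bash
python3 st.py; python3 look.py wrist 12
```

```text
t 19.32 pos [0.5784 0.3051 0.0235] w 0.0852 F [ 0.6 -0.2  0.3]
tool x,y,z cols:
 [[ 0.000e+00  9.981e-01 -6.100e-02]
 [-1.000e-04 -6.100e-02 -9.981e-01]
 [-1.000e+00  0.000e+00  1.000e-04]]
yaw of tool y -3.5 q [ 0.379  0.557  1.6   -0.     0.985  0.44 ]
wrist [276. 304.] 11213 ((577.9653930664062, 302.023681640625), (67.26396179199219, 57.014198303222656), 86.63546752929688)
```

View pics/wrist12.png

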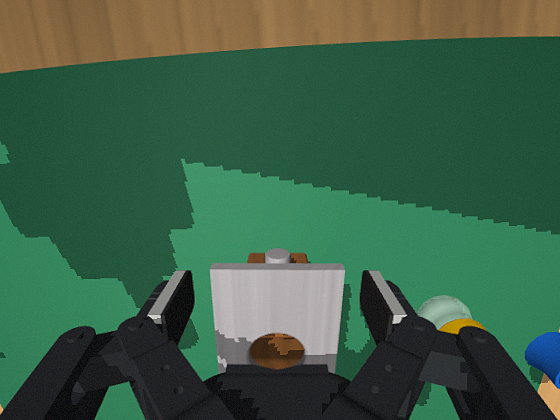

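Released: the pads are clear on both sides and the plate stayed in place. I'll go straight up, then back to view it.

Call:
carry_out --deltas '[-0.2,0,0,0,0,0,1,-0.4,0,0,0,0,0,1,-0.5,0,0,0,0,0,1,-0.6,0,0,0,0,0,1,-0.6,0,0.2,0,0,0,1,-0.5,0,0.5,0,0,0,1,-0.3,0,0.6,0,0,0,1,0,0,0.6,0,0,0,1,0,0,0.4,0,0,0,1,0,0,0,0,0,0,1]'

```text
clock: 20.62
position: [0.57, 0.166, 0.2107]
ee_rot: [0.484, 0.516, 0.484, -0.515]
contact_force: [0.1, 0.8, -0.0]
width: 0.0854
```

Call:
carry_out --deltas '[0,0,0,0,0,0,1]'

```text
clock: 20.75
position: [0.5701, 0.168, 0.2101]
ee_rot: [0.484, 0.515, 0.484, -0.515]
contact_force: [-0.8, 0.1, -0.9]
width: 0.0855
```

```bash
python3 st.py; python3 look.py wrist 13;python3 look.py scene 13; python3 look.py top 13
```

```text
t 20.75 pos [0.5701 0.168  0.2101] w 0.0855 F [-0.8  0.1 -0.9]
tool x,y,z cols:
 [[ 1.000e-03  9.981e-01 -6.110e-02]
 [ 8.000e-04 -6.110e-02 -9.981e-01]
 [-1.000e+00  9.000e-04 -9.000e-04]]
yaw of tool y -3.5 q [1.690e-01 3.160e-01 1.499e+00 1.000e-03 1.325e+00 2.300e-01]
wrist [488.  29.] 2704 ((776.5413818359375, 311.2210998535156), (54.149715423583984, 80.05956268310547), 89.49861907958984)
wrist [60. 86.] 1373 ((371.2630920410156, 291.5257263183594), (19.82300567626953, 115.89025115966797), 15.602766036987305)
wrist [276.  86.] 6260 ((575.912841796875, 271.5225830078125), (97.5240249633789, 59.27312469482422), 86.43054962158203)
wrist [546. 339.] 3845 ((906.70458984375, -57.36604309082031), (57.37007141113281, 335.50421142578125), 16.452781677246094)
wrist [432. 404.] 1179 ((776.6096801757812, -144.72154235839844), (71.43665313720703, 64.78997039794922), 83.38451385498047)
scene [262.  13.] 1191 ((-144.68328857421875, 36.93214416503906), (168.38294982910156, 230.85548400878906), 7.977411270141602)
scene [253.  69.] 2097 ((81.13202667236328, -0.11768341064453125), (169.28915405273
[... 688 characters left out ...]
876953125, 385.8783264160156), (83.21656799316406, 53.77408981323242), 22.240524291992188)
top [472.   3.] 1409 ((911.7216796875, -238.37916564941406), (22.174175262451172, 480.9776916503906), 2.731119155883789)
top [430.  85.] 4816 ((765.43994140625, -231.94992065429688), (99.871826171875, 142.09515380859375), 11.538424491882324)
top [ 59. 152.] 7228 ((646.3370361328125, 388.29461669921875), (322.5854797363281, 136.7313690185547), 5.273642539978027)
top [436. 194.] 2319 ((583.5409545898438, -232.12469482421875), (60.36658477783203, 101.72563934326172), 0.3939516842365265)
top [ 17. 366.] 3393 ((325.1255798339844, 399.631591796875), (63.53719711303711, 167.83326721191406), 86.79470825195312)
```

View pics/wrist13.png

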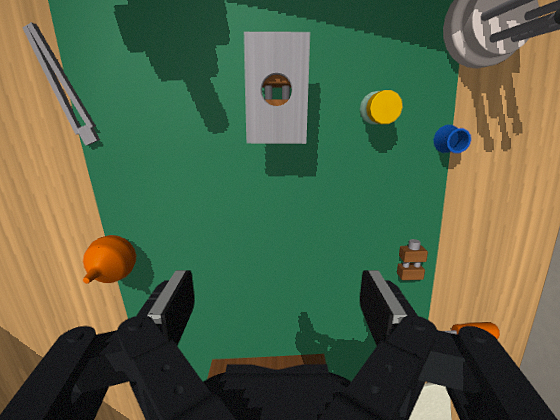

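View pics/scene13.png

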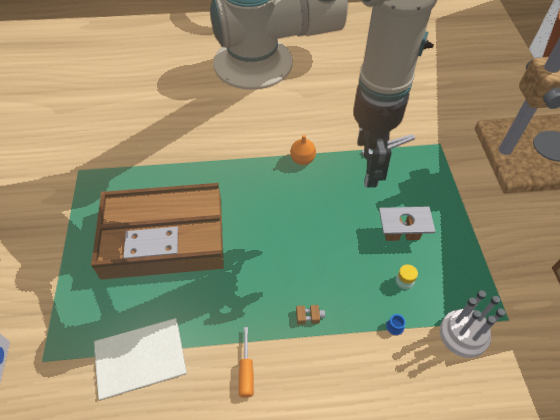

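All three views show the plate flat on the tall rest and in line with it, with the hole over the block gap at wrist (277,89). The drill plate has not moved and the arm is clear, so I'll hand in.

```bash
python3 -c "
from rig import job; print(job.sign_off())"
```

```text
the job is handed in; nothing more can be done
None
```

The centre-hole plate is lying flat on the tall rest, centred to within about 1–2 mm and in line with it. I handed the job in at about 21 s of the 48 s allowed.

**What I did:** I pushed the plate along its channel with the closed gripper until it stuck out about 41 mm. Then I gripped the overhanging end by its long sides at 80 N and lifted it out level. I lowered it onto the rest until it touched (about 4 N upward), let go and backed the arm away.

**Last checks:**
- **Centring, wrist camera:** the plate is about 0.5 mm off across the rest and under 1 mm off along it, and its direction matches the rest's (86.4° and 86.5°).
- **Centring, scene camera:** this one disagreed slightly, showing about 2 mm across and 1 mm along, which is about the calibration error. The arm blocked the top camera's view of the placed plate.
- **Level:** the tilt was about 0.1° with the plate resting on the rest just before release. I did not measure it again afterwards, but the plate looked flat in the pictures.
- **Other plate:** the drill plate is where it started, (583, -232) mm before and after.
- **Robot:** the arm was clear of everything when I handed in. The highest contact force I saw was about 5 N, read only at the end of each move.

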